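# Third hand at the key jig

## Robot

A 6-joint arm with a two-finger parallel gripper is mounted at the origin on a cart in front of the work surface, level with it; the furniture and walls round the work are solid. World frame = base frame: x ahead of the robot, y to its left, z up, the work surface at z = 0. Lengths are in m, angles in rad, forces in N, time in s.
With the tool pointing down it reaches from about 0.35 to 0.85 m from the base axis. Payload 8.1 kg.
Tool frame: the origin (TCP) lies on the centre line of the jaws, within the pads' length; the fingertips stand 19 mm ahead of it and the grasp point (between the pads) is the TCP (robot.tips_ahead is the distance from the TCP to the fingertips, in m); y points along the fingers, z is the direction in which the jaws open and shut, and the axes are right-handed (so a half turn about y gives the same grasp; the last joint's range is limited). The gripper opens to 93 mm and grips with 3 to 60 N. Pads are 15 mm wide; open, the fingers measure 128 mm over their backs; the gripper's body (75 mm by 188 mm) begins 65 mm behind the grasp point.
Start: joints at [-1.189, 0.13, 1.488, -0, 1.523, -0.085], TCP at [0.27, -0.536, 0.238] pointing down, gripper open.
Joint ranges: [-2.96, 2.96], [-0.89, 2.26], [0.02, 2.5], [-1.34, 4.48], [0, 2.73], [-2.66, 2.66]. Speed limits (rad/s): [2.39, 2.39, 2.79, 3.14, 3.14, 3.14].

## Interface

Orientations are given as a rotation vector (axis times angle).
In Python, from plant import robot, imaging, models gives the robot as it stands.
- The arm moves only by the tool carry_out, never from a script. Its argument "motion" is one flat list of numbers, 7 for each row, row after row: the shift along the tool's x, y, z in m, then the turn, a rotation vector about the tool's x, y, z in degrees, then the opening, from -1 (shut) to 1 (fully open). A call has exactly 5 rows; each row shifts and turns the pose as measured when the row begins, along the tool's axes as they then stand; what a row does not reach is not made up. A row lasts 1/10 s, in which the tool goes at most 50 mm and 8.59 degrees, less where a joint would pass 70% of its speed; a pose out of reach is approached as far as the arm can. A call is refused whole if a number of a shift passes 0.05 or a number of a turn 8.59, either way. A call with a gripper value outside its range is refused whole. The fingers move at their own pace and stop on an object; "squeeze" is the grip in N (left out, the last holds). Time passes only in rows, so rows that do not move let the fingers close, or fill a call up. It gives the time, the measured TCP pose, the force and the opening at its end, in the units of the state.
- robot.read_state(): the state, without advancing time (a new reading comes with each control period).
- imaging.read_camera(name): name is "scene" or "side" or "wrist"; returns the picture (400x640x3 uint8, blue, green, red); there is no depth.
- imaging.camera_model(name): a dict with "K" (3x3 intrinsics, pixels), "position" and "orientation" of the camera in the world. Camera axes: x right, y down, z forward; pixel columns grow to the right and rows downward; lengths in m; the calibration is good to about 2 mm. The wrist camera is an equidistant fisheye: a pixel r from the principal point sees the ray r / f radians off the axis. A picture is of the moment at which its call begins: read the wrist's pose just before it. camera_model takes no time and is no camera call; for the wrist camera it gives the pose at the moment of the call.
- robot.close_job(): hands the job in, once; it reports no verdict.
Trained networks look in the newest picture that a camera, given by its name, has taken for a name from the list of things; names that differ only in an ending like _2 or _b are one class to them, and where a whole thing is asked for, a point or a joint stands for the part that bears it (a point fixed in the world has none). Each returns a list of dicts, best first, with "confidence" (0 to 1); they miss things now and then, are a little off and sometimes report something else, mostly with a low value. They report only what shows in the picture. A call takes as long as a camera call.
- models.outline_of(camera, thing): "pixels" (400x640 bool, what is visible of it) and "pixel" ([column, row] in pixels, amid what is visible of it).
The state is a dict: "t": time; "q": joint angles; "dq": joint speeds; "joint_torque": joint torques, N m; "tool_pos": TCP position; "orientation": TCP orientation; "force": force on the tool from outside, world axes, zero at the start; "wrist_torque": the same for the moment, N m; "opening": finger opening in m.
Only numpy, scipy, OpenCV 4.12 (cv2) and the standard library are available. Lean on these libraries where they do the work, as an engineer would, in place of code of your own. Each camera call takes 0.05 s, during which the arm holds its last target.

## Task

Pick up the loose long white keyboard key and lay it flat between the four steel pins of the wooden jig, its wide blunt end facing the spring stop but still clear of it; then slide it along against the stop and push the stop in about half-way (roughly 10 N), so that a colleague can fasten the tongue end. Never drive the stop to the bottom of its travel, leave the other things where they are, and finish while still holding the key pressed steadily against the stop: do not let go.

Things in the scene. Friction and masses are not known exactly. Their poses are not given: they have to be found in the camera images.
- white_key_centre (a point): centre (half-way up) of the loose white keyboard key that is to be held, 154 long, 22 wide, 14 high (mm), 28 to 56 g, lying flat on the bench. Its x runs along the key from the wide blunt end (x = -77 mm, face 22 x 14) to the narrow tongue end (the last 16 mm, x = 61 to 77 mm, only 12 wide and 8 high); z up. Grip it across its 22 mm width.
- white_key_front (a point): centre of the white key's blunt end face, 77 mm from the key's centre along its -x
- jig: jig fixed to the bench: plywood base 250 x 110 x 12 mm, origin at the centre of its underside on the bench, z up, +x is the direction of the push, toward the stop. Two wooden saddles (x = -98 to -66 and 0 to 32 mm, 64 mm wide) carry the key, tops 24 mm above the bench; between them a gap 66 mm long, 12 mm deep, for the fingers. Block that guides the stop: x = 70 to 116, 44 wide, top at 48 mm.
- jig_bed (a point): point on jig x = -35, y = 0 mm, 24 mm above the bench, axes as the jig: the key's underside centre lies here when the key lies along the jig, blunt end just touching the free stop, key x opposite to jig x; 12 mm short of it (toward jig -x) the key is still on both saddles. Four 8 mm steel pins with tapered tips, 18 mm above the saddles, at jig x = -82 and 16, y = +/-17.5 mm leave the key a 27 mm wide way
- stop (a joint): how far the spring stop is pushed in along the jig's +x, m: 0 is free, 0.020 is the bottom of its travel; half-way is 0.010. The spring returns it and pushes back with 1000 N/m (1 N per mm: about 10 N half-way), no preload. A small pointer on the block moves with it along a scale whose lines mark 0, 6, 14 and 20 mm.
- stop_face (a point): centre of the stop's round black face (18 mm diameter), against which the key's blunt end is pressed; 31 mm above the bench, at jig x = 42 mm, y = 0 when free; moves with the stop
- black_key: a loose black keyboard key, 106 x 10 x 16 mm, near the white one; leave it alone. Origin at the centre of its underside, x along it
- paste_jar: a round jar, 54 mm diameter, 38 mm high; leave it alone. Origin at the centre of its underside

How it is judged:
On the way, in this order (a step that is already met when the one before it is completed fails the run):
1. the white key lies flat between the four pins, on the saddles, with its blunt end toward the stop, and the stop is still free (z of white_key_centre in the frame of jig between 0.027 and 0.035 m and y of white_key_centre in the frame of jig between -0.006 and 0.006 m and angle between the x axis of white_key_centre and the x axis of jig, either way round below 0.09 rad and angle between white_key_centre's own z axis and vertical below 0.09 rad and value of joint stop below 0.002 m and x of white_key_front in the frame of jig between 0.012 and 0.043 m), for 0.2 s.
2. the key is pressed against the stop, which is pushed in 6 to 14 mm (z of white_key_centre in the frame of jig between 0.027 and 0.035 m and y of white_key_centre in the frame of jig between -0.006 and 0.006 m and angle between the x axis of white_key_centre and the x axis of jig, either way round below 0.09 rad and angle between white_key_centre's own z axis and vertical below 0.09 rad and value of joint stop between 0.006 and 0.014 m and x of white_key_front in the frame of stop_face between -0.004 and 0.004 m and contact force between white_key and stop between 4 and 16 N and contact force between the fingers and white_key above 2 N), for 0.5 s.
At the end, for the whole second after the job is handed in: Fingers still press the white key (over 2 N); it lies between the pins (height 4 mm, side 6 mm, turn and tilt 0.09 rad), blunt end on the stop with 4 to 16 N, the stop 6 to 14 mm in, key at rest; black key and jar within 30 mm of their starts (all of step 2 and linear speed of white_key below 0.01 m/s and not (distance of any of black_key, paste_jar from where it was at the start of the episode above 0.03 m)); the arm keeps its last pose, push and grip.
It fails at once if the stop is driven to the bottom of its travel (more than 18.5 mm in) (value of joint stop above 0.0185 m).
It fails at once if the black key or the jar is moved by more than 30 mm (distance of any of black_key, paste_jar from where it was at the start of the episode above 0.03 m).
It also fails if it takes over 48 s, if anything falls off the work surface, if the arm or the gripper's body presses on something with over 40 N, if the wrist force passes 120 N, or if a joint passes its speed limit or range.

## Working session

There is one attempt and no reset: what is moved stays moved. The work goes in short steps, Python scripts to look and compute and a tool call to move; the robot and the scene stay as the last step left them, time stands still between calls to the robot, and variables do not carry over. Pictures are saved under pics/ and viewed, and the job is handed in when it is done.

Besides the shell and the picture viewer there is one more tool, called after "Call:" as name(argument=value, ...), one argument or row to a line, values as JSON. carry_out: Moves the arm, as the interface text tells. Its arguments: {"type":"object","properties":{"motion":{"type":"array","items":{"type":"number"}},"squeeze":{"type":"number"}},"required":["motion"]}

```bash
ls; mkdir -p pics
python3 - <<'E'
from plant import robot, imaging, models
import cv2
s=robot.read_state()
for k,v in s.items(): print(k,v)
for c in ["scene","side","wrist"]:
    m=imaging.camera_model(c); print(c,m)
    cv2.imwrite(f"pics/{c}0.png",imaging.read_camera(c))
E
```

```text
pics
t 0.0
q [-1.18939802e+00  1.31136115e-01  1.48928796e+00  3.61216335e-07
  1.52302162e+00 -8.54165757e-02]
dq [ 2.31247392e-04  7.18976688e-04  8.10094276e-05 -1.88661725e-03
 -1.19750153e-04  5.95901523e-05]
joint_torque [-8.90682531e-04 -5.59839535e+01 -4.91757452e+01  7.70310801e-02
  3.56910203e-02 -1.64455219e-04]
tool_pos [ 0.26983334 -0.53528845  0.23659763]
orientation [-0.46664666  1.96353121 -1.95983556]
force [ 0.10541047 -0.07985536  0.75783017]
wrist_torque [-0.00579899  0.02046802  0.0393449 ]
opening 0.0928786817899012
scene {'K': array([[391.7781685 ,   0.        , 323.4664252 ],
       [  0.        , 391.7781685 , 194.80294629],
       [  0.        ,   0.        ,   1.        ]]), 'position': array([0.10397784, 0.60042908, 0.52712408]), 'orientation': array([-0.8123734 ,  2.41736095, -1.27841029])}
side {'K': array([[385.10235945,   0.        , 315.7349834 ],
       [  0.        , 385.10235945, 204.88360465],
       [  0.        ,   0.        ,   1.        ]]), 'position': array([0.17206385, 0.60680279, 0.55445178]), 'orientation': array([-0.7104612 ,  2.52186294, -1.25494618])}
wrist {'K': array([[309.70691629,   0.        , 322.09541959],
       [  0.        , 309.70691629, 201.2532706 ],
       [  0.        ,   0.        ,   1.        ]]), 'position': array([ 0.33514321, -0.50289087,  0.38422834]), 'orientation': array([ 2.479247  , -1.52452655, -0.20426661])}
```

View pics/scene0.png

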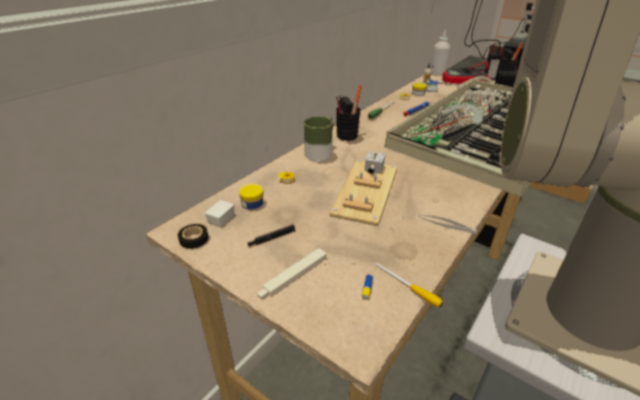

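View pics/side0.png

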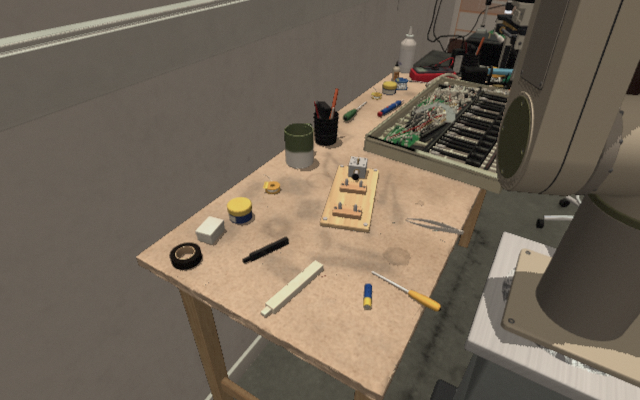

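View pics/wrist0.png

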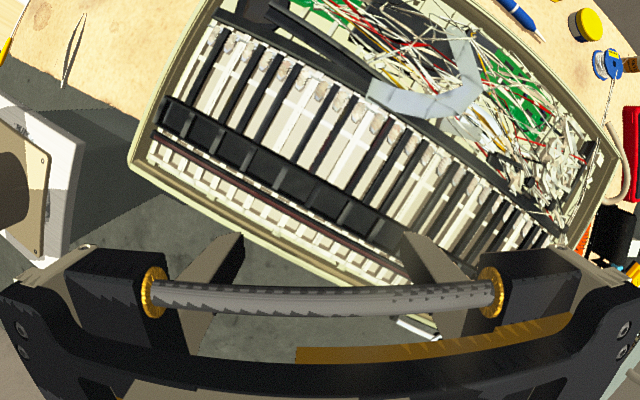

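The scene and side views show the white key near (293,273) with its tongue at the lower left. The jig is at (365,192) with the stop at its far end, the black key at (271,236) and the jar at (252,196). Next I measure them.

```bash
cat > h.py <<'E'
from plant import robot, imaging, models
import numpy as np, cv2
from scipy.spatial.transform import Rotation as R
def ray(m,px):
    K=m["K"]; d=np.array([(px[0]-K[0,2])/K[0,0],(px[1]-K[1,2])/K[1,1],1.])
    return R.from_rotvec(m["orientation"]).as_matrix()@d
def rayfish(m,px):
    K=m["K"]; u=np.array([(px[0]-K[0,2]),(px[1]-K[1,2])]); r=np.hypot(*u); th=r/K[0,0]
    d=np.array([*(u/max(r,1e-9)*np.sin(th)),np.cos(th)])
    return R.from_rotvec(m["orientation"]).as_matrix()@d
def onz(m,px,z,fish=False):
    d=(rayfish if fish else ray)(m,px); p=m["position"]; return p+d*(z-p[2])/d[2]
def proj(m,P,fish=False):
    P=np.atleast_2d(P); c=(P-m["position"])@R.from_rotvec(m["orientation"]).as_matrix()
    K=m["K"]
    if fish:
        rho=np.hypot(c[:,0],c[:,1]); th=np.arctan2(rho,c[:,2]); s=th/np.maximum(rho,1e-9)
        return np.c_[K[0,2]+K[0,0]*c[:,0]*s,K[1,2]+K[0,0]*c[:,1]*s]
    return np.c_[K[0,2]+K[0,0]*c[:,0]/c[:,2],K[1,2]+K[1,1]*c[:,1]/c[:,2]]
E
python3 - <<'E'
from h import *
for c in ["scene","side"]:
    im=imaging.read_camera(c); m=imaging.camera_model(c)
    for t,z in [("white_key_centre",.007),("jig",.012),("black_key",.008),("paste_jar",.019),("stop_face",.031)]:
        for o in models.outline_of(c,t)[:2]:
            px=o["pixels"]; cn,_=cv2.findContours(px.astype(np.uint8),0,2); cc=max(cn,key=cv2.contourArea)
            r=cv2.minAreaRect(cc); 
            print(c,t,round(o["confidence"],2),np.round(o["pixel"]),px.sum(),onz(m,o["pixel"],z).round(3),[onz(m,p,z)[:2].round(3).tolist() for p in cv2.boxPoints(r)])
    x0,y0=(240,140) if c=="scene" else (240,150)
    cv2.imwrite(f"pics/{c}_crop.png",cv2.resize(im[y0:y0+175,x0:x0+190],None,fx=4.2,fy=3.4 if 0 else 3.4,interpolation=cv2.INTER_CUBIC))
E
```

```text
scene white_key_centre 0.89 [297. 274.] 993 [0.441 0.223 0.007] [[0.475, 0.297], [0.459, 0.135], [0.425, 0.153], [0.445, 0.307]]
scene white_key_centre 0.42 [248. 196.] 580 [0.693 0.1   0.007] [[0.754, 0.073], [0.707, 0.037], [0.629, 0.118], [0.671, 0.15]]
scene jig 0.89 [365. 190.] 3048 [ 0.487 -0.08   0.012] [[0.498, 0.052], [0.648, -0.265], [0.493, -0.269], [0.387, 0.033]]
scene jig 0.52 [372. 169.] 37 [ 0.525 -0.175  0.012] [[0.54, -0.181], [0.529, -0.189], [0.511, -0.158], [0.521, -0.151]]
scene black_key 0.55 [272. 236.] 402 [0.55  0.175 0.008] [[0.583, 0.212], [0.543, 0.113], [0.52, 0.131], [0.56, 0.226]]
scene paste_jar 0.92 [248. 193.] 524 [0.688 0.105 0.019] [[0.732, 0.091], [0.687, 0.056], [0.62, 0.126], [0.661, 0.158]]
scene stop_face 0.44 [250. 195.] 544 [0.664 0.119 0.031] [[0.718, 0.103], [0.674, 0.069], [0.607, 0.137], [0.648, 0.168]]
scene stop_face 0.27 [365. 189.] 3055 [ 0.474 -0.059  0.031] [[0.483, 0.072], [0.625, -0.235], [0.477, -0.235], [0.377, 0.056]]
side white_key_centre 0.6 [290. 291.] 974 [0.451 0.234 0.007] [[0.477, 0.296], [0.455, 0.138], [0.424, 0.153], [0.449, 0.306]]
side jig 0.88 [353. 198.] 2964 [ 0.48  -0.077  0.012] [[0.498, 0.048], [0.631, -0.246], [0.496, -0.274], [0.397, 0.018]]
side black_key 0.69 [266. 249.] 280 [0.553 0.169 0.008] [[0.582, 0.21], [0.541, 0.117], [0.525, 0.131], [0.566, 0.222]]
side paste_jar 0.63 [241. 206.] 552 [0.679 0.096 0.019] [[0.731, 0.086], [0.683, 0.056], [0.622, 0.131], [0.667, 0.158]]
side stop_face 0.5 [355. 176.] 30 [ 0.507 -0.136  0.031] [[0.522, -0.156], [0.514, -0.162], [0.499, -0.132], [0.508, -0.127]]
```

View pics/side_crop.png

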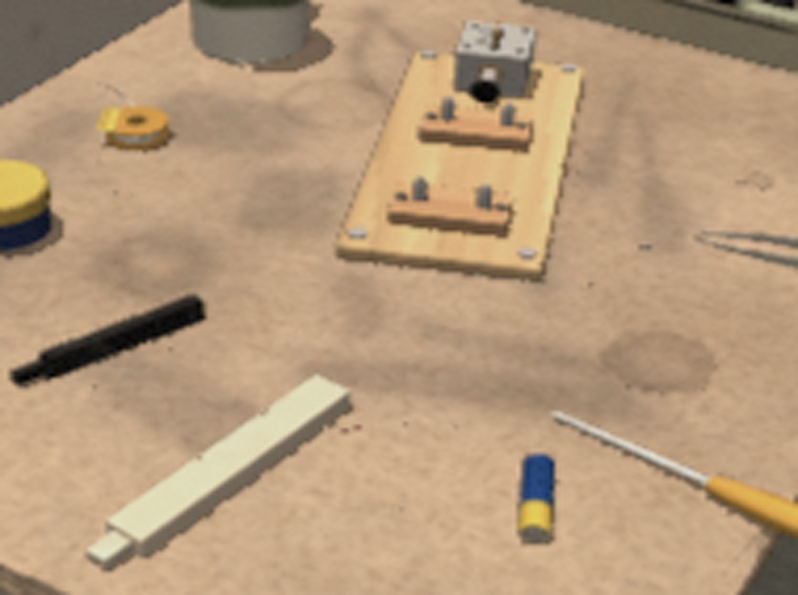

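Run:
```python
from h import *
from scipy.optimize import least_squares
s=robot.read_state(); print("tool axes cols\n",R.from_rotvec(s["orientation"]).as_matrix().round(3))
m=imaging.camera_model("side")
px=np.array([[338,248],[543,270],[583,68],[418,52]])/[4.2,3.4]+[240,150]
px_=[onz(m,p,.012)[:2] for p in px]; print(np.round(px_,3))
def J(v,P):
    c,sn=np.cos(v[2]),np.sin(v[2]); P=np.atleast_2d(P); return np.c_[v[0]+c*P[:,0]-sn*P[:,1],v[1]+sn*P[:,0]+c*P[:,1],P[:,2]]
C=np.array([[-.125,-.055,.012],[-.125,.055,.012],[.125,.055,.012],[.125,-.055,.012]])
# nearleft has larger world x. jig x~ -y world => jig y ~ +x world
C=C[[1,0,3,2]]
f=lambda v:(proj(m,J(v,C))-px).ravel()
r=least_squares(f,[.485,-.09,-1.4]); print("jig",r.x,r.fun.round(1))
# key: top corners blunt & shoulder in crop
kp=np.array([[318,376],[350,395],[140,548],[108,522],])/[4.2,3.4]+[240,150]  # blunt left, blunt right?, shoulder right?, shoulder left
print("key top corners",np.round([onz(m,p,.014)[:2] for p in kp],3))
Kc=np.array([[-.077,-.011,.014],[-.077,.011,.014],[.061,.011,.014],[.061,-.011,.014]])
f=lambda v:(proj(m,J(v,Kc))-kp).ravel()
r=least_squares(f,[.45,.22,1.45]); print("key",r.x,r.fun.round(1))
```

```text
tool axes cols
 [[-0.893  0.     0.45 ]
 [-0.45  -0.    -0.893]
 [ 0.    -1.     0.   ]]
[[ 0.499  0.045]
 [ 0.398  0.008]
 [ 0.479 -0.225]
 [ 0.579 -0.191]]
jig [ 0.48917165 -0.09114022 -1.23857858] [-0.7 -0.2  0.6  0.5  0.8 -0.3 -0.8 -0.4]
key top corners [[0.447 0.15 ]
 [0.427 0.155]
 [0.446 0.29 ]
 [0.467 0.284]]
key [0.4478954  0.22753976 1.42577049] [-0.2 -0.3  1.  -0.6  0.4 -0.2 -1.1  0.7]
```

```bash
cat >> h.py <<'E'
def state():
    s=robot.read_state(); M=R.from_rotvec(s["orientation"]).as_matrix()
    return s,np.array(s["tool_pos"]),M,np.arctan2(M[1,2],M[0,2])
def plan(pos,zyaw,n,op,step=.048):
    """ideal rows: constant world steps, level tool (tilt fixed in 1st row)"""
    s,p,M,y=state(); pos=np.array(pos,float); rows=[]
    cx=lambda yaw:np.c_[[np.sin(yaw),-np.cos(yaw),0],[0,0,-1],[np.cos(yaw),np.sin(yaw),0]]
    for i in range(n):
        k=n-i; dy=(zyaw-y+np.pi)%(2*np.pi)-np.pi
        d=(pos-p)/k; L=np.linalg.norm(d); d*=min(1,step/max(L,1e-9)); a=np.clip(dy/k,-.147,.147)
        Mn=cx(y+a); rv=np.degrees(R.from_matrix(M.T@Mn).as_rotvec())
        t=M.T@d; row=[*np.round(t,4),*np.round(rv,2),op]; rows.append(row)
        p=p+M@np.round(t,4); M=M@R.from_rotvec(np.radians(np.round(rv,2))).as_matrix(); y=np.arctan2(M[1,2],M[0,2])
    for i in range(0,n,5): print([float(v+0) for r in rows[i:i+5] for v in r])
    print("end",p.round(4),round(y,4))
E
python3 - <<'E'
from h import *
plan([.46,-.02,.237],.33,15,.3)
E
```

```text
[-0.0268, 0.0, -0.025, 0.0, -5.48, 0.0, 0.3, -0.029, 0.0, -0.0223, 0.0, -5.48, 0.0, 0.3, -0.0311, 0.0001, -0.0195, 0.0, -5.48, 0.0, 0.3, -0.0328, 0.0, -0.0164, 0.0, -5.48, 0.0, 0.3, -0.0342, 0.0001, -0.0132, 0.0, -5.48, 0.0, 0.3]
[-0.0353, 0.0, -0.0099, 0.0, -5.48, 0.0, 0.3, -0.0361, 0.0001, -0.0065, 0.0, -5.48, 0.0, 0.3, -0.0365, 0.0, -0.003, 0.0, -5.48, 0.0, 0.3, -0.0366, 0.0001, 0.0005, 0.0, -5.47, 0.0, 0.3, -0.0364, 0.0, 0.004, 0.0, -5.48, 0.0, 0.3]
[-0.0359, 0.0001, 0.0075, 0.0, -5.47, 0.0, 0.3, -0.035, 0.0, 0.0108, 0.0, -5.48, 0.0, 0.3, -0.0338, 0.0001, 0.0142, 0.0, -5.47, 0.0, 0.3, -0.0323, 0.0, 0.0173, 0.0, -5.48, 0.0, 0.3, -0.0305, 0.0001, 0.0203, 0.0, -5.47, 0.0, 0.3]
end [ 0.46  -0.02   0.237] 0.33
```

Call:
carry_out(
  motion=[-0.027, 0, -0.025, 0, -5.5, 0, 0.3, -0.029, 0, -0.022, 0, -5.5, 0, 0.3, -0.031, 0, -0.0195, 0, -5.5, 0, 0.3, -0.033, 0, -0.0165, 0, -5.5, 0, 0.3, -0.034, 0, -0.013, 0, -5.5, 0, 0.3],
)

```text
t: 1.25
tool_pos: [0.3325, -0.362, 0.2365]
orientation: [-0.854, 1.646, -1.646]
force: [0.3, -0.9, 0.4]
opening: 0.0613
```

Call:
carry_out(
  motion=[-0.035, 0, -0.01, 0, -5.5, 0, 0.3, -0.036, 0, -0.0065, 0, -5.5, 0, 0.3, -0.0365, 0, -0.003, 0, -5.5, 0, 0.3, -0.0365, 0, 0.0005, 0, -5.5, 0, 0.3, -0.0365, 0, 0.004, 0, -5.5, 0, 0.3],
)

```text
t: 1.75
tool_pos: [0.3934, -0.1822, 0.2373]
orientation: [-1.152, 1.291, -1.296]
force: [0.7, -0.2, 0.2]
opening: 0.0604
```

Call:
carry_out(
  motion=[-0.036, 0, 0.0075, 0, -5.5, 0, 0.3, -0.035, 0, 0.011, 0, -5.5, 0, 0.3, -0.034, 0, 0.014, 0, -5.5, 0, 0.3, -0.032, 0, 0.017, 0, -5.5, 0, 0.3, -0.03, 0, 0.02, 0, -5.5, 0, 0.3],
)

```text
t: 2.25
tool_pos: [0.4507, -0.0009, 0.2386]
orientation: [-1.366, 0.915, -0.927]
force: [0.3, -0.5, -0.3]
opening: 0.0604
```

Run:
```python
from h import *
s,p,M,y=state(); print(s["t"],p,y,M.round(3),s["opening"])
m=imaging.camera_model("wrist"); im=imaging.read_camera("wrist"); cv2.imwrite("pics/w1.png",im); np.save("w1.npy",im)
print(m["position"],R.from_rotvec(m["orientation"]).as_matrix().round(3))
```

```text
2.25 [ 0.45070364 -0.00086186  0.2386351 ] 0.3850825953750542 [[ 0.376  0.007  0.927]
 [-0.927 -0.004  0.376]
 [ 0.006 -1.     0.005]] 0.06043534949944063
[0.42306386 0.06685578 0.3857364 ] [[ 0.926  0.362  0.105]
 [ 0.377 -0.893 -0.246]
 [ 0.005  0.267 -0.964]]
```

View pics/w1.png

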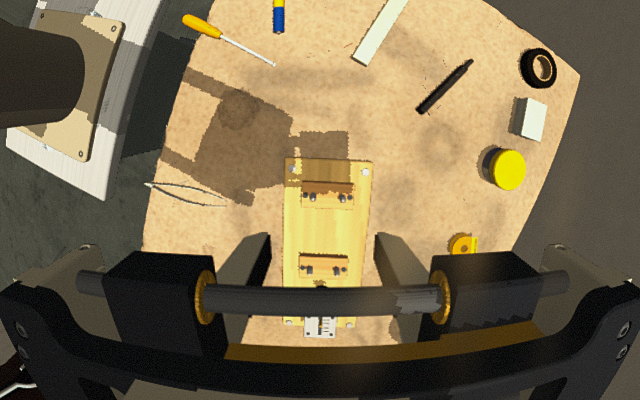

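The wrist view shows the jig at (327,245), with its -x corners near (287,160) and (371,162) and the stop block at (320,325). The blunt end of the key is at (360,60). I'll zoom in for an exact fit.

Run:
```python
import numpy as np,cv2
im=np.load("w1.npy"); cv2.imwrite("pics/w1z.png",cv2.resize(im[150:345,270:390],None,fx=4,fy=3,interpolation=cv2.INTER_CUBIC))
```

```text
(no output)
```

View pics/w1z.png

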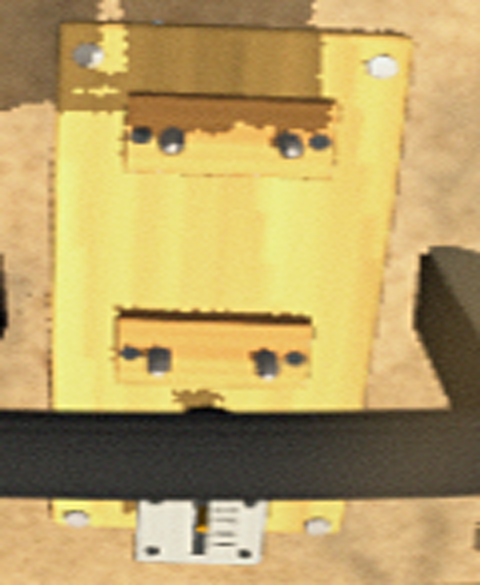

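```bash
cat >> h.py <<'E'
def J(v,P):
    c,sn=np.cos(v[2]),np.sin(v[2]); P=np.atleast_2d(P).astype(float); return np.c_[v[0]+c*P[:,0]-sn*P[:,1],v[1]+sn*P[:,0]+c*P[:,1],P[:,2]]
E
python3 - <<'E'
from h import *
from scipy.optimize import least_squares
m=imaging.camera_model("wrist")
P=np.array([[-125,-55,12],[-125,55,12],[-66,-32,24],[-66,32,24],[32,-32,24],[32,32,24],[116,-22,48],[116,22,48]])/1e3
px=np.array([[60,24],[411,36],[126,174],[333,180],[117,382],[311,388],[137,560],[260,563]])/[4,3]+[270,150]-[.4,.35]
f=lambda v:(proj(m,J(v,P),True)-px).ravel()
r=least_squares(f,[.489,-.091,-1.24],loss="soft_l1"); print("jig",r.x,f(r.x).reshape(-1,2).round(1).tolist())
g=lambda v:(proj(m,J(v,P)+[0,0,v[3]],True)-px).ravel()
r=least_squares(g,[.489,-.091,-1.24,0]); print("jig w dz",r.x,g(r.x).reshape(-1,2).round(1).tolist())
plan([.45,.14,.237],.02,5,.3)
E
```

```text
jig [ 0.49495795 -0.08815919 -1.22728528] [[-0.4, -0.8], [1.6, -0.2], [-0.4, -0.6], [0.1, -0.2], [-0.2, 0.5], [-0.7, 0.4], [0.1, 0.9], [0.9, 1.0]]
jig w dz [ 0.49547866 -0.08950974 -1.2262832  -0.00389667] [[-0.2, -0.0], [0.9, 0.5], [-0.3, -0.4], [-0.4, -0.0], [0.0, 0.0], [-1.0, -0.1], [0.3, -0.0], [0.8, 0.0]]
[-0.0253, 0.0003, 0.0102, -0.4, 4.28, 0.17, 0.3, -0.026, 0.0003, 0.0082, 0.0, 4.28, 0.0, 0.3, -0.0266, 0.0003, 0.0063, 0.0, 4.28, 0.0, 0.3, -0.0269, 0.0004, 0.0043, 0.0, 4.28, 0.0, 0.3, -0.0272, 0.0003, 0.0022, 0.0, 4.28, 0.0, 0.3]
end [0.45  0.14  0.237] 0.0201
```

Call:
carry_out(
  motion=[-0.025, 0, 0.01, -0.4, 4.3, 0.2, 0.3, -0.026, 0, 0.008, 0, 4.3, 0, 0.3, -0.0265, 0, 0.006, 0, 4.3, 0, 0.3, -0.027, 0, 0.0045, 0, 4.3, 0, 0.3, -0.027, 0, 0.002, 0, 4.3, 0, 0.3],
)

```text
t: 2.8
tool_pos: [0.4501, 0.1437, 0.2394]
orientation: [-1.211, 1.204, -1.206]
force: [0.3, 0.3, 0.1]
opening: 0.0604
```

Call:
carry_out(
  motion=[0, 0, 0, 0, 0, 0, 0.3, 0, 0, 0, 0, 0, 0, 0.3, 0, 0, 0, 0, 0, 0, 0.3, 0, 0, 0, 0, 0, 0, 0.3, 0, 0, 0, 0, 0, 0, 0.3],
)

```text
t: 3.3
tool_pos: [0.45, 0.1437, 0.2395]
orientation: [-1.212, 1.202, -1.204]
force: [-0.1, -0.5, -0.1]
opening: 0.0608
```

Run:
```python
from h import *
s,p,M,y=state(); print(s["t"],p,y,M.round(3),np.abs(s["dq"]).max())
m=imaging.camera_model("wrist"); im=imaging.read_camera("wrist"); cv2.imwrite("pics/w2.png",im); np.save("w2.npy",im)
m2=imaging.camera_model("wrist"); print(m["position"],m2["position"])
np.savez("w2m.npz",**m)
```

```text
3.3 [0.44997975 0.14373392 0.23954599] 0.008053910683941592 [[ 0.008  0.002  1.   ]
 [-1.    -0.     0.008]
 [ 0.    -1.     0.002]] 0.014267898964906106
[0.44969873 0.21629697 0.38705285] [0.4497237  0.21628084 0.38705576]
```

View pics/w2.png

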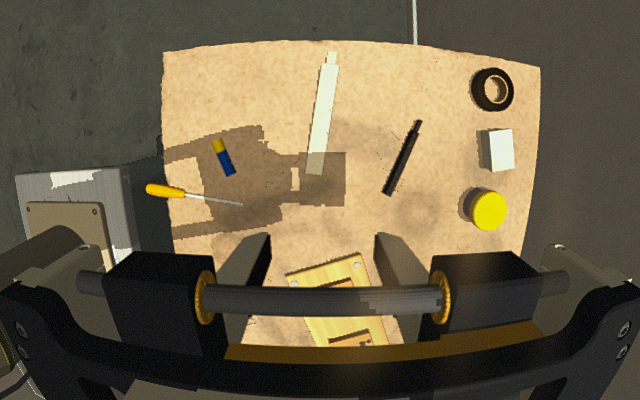

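The key is fully visible, with its blunt end at (314,174) and its tongue at (332,55). I'll zoom in and fit it.

Run:
```python
import numpy as np,cv2
im=np.load("w2.npy"); cv2.imwrite("pics/w2z.png",cv2.resize(im[40:190,290:355],None,fx=8,fy=4,interpolation=cv2.INTER_CUBIC))
```

```text
(no output)
```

View pics/w2z.png

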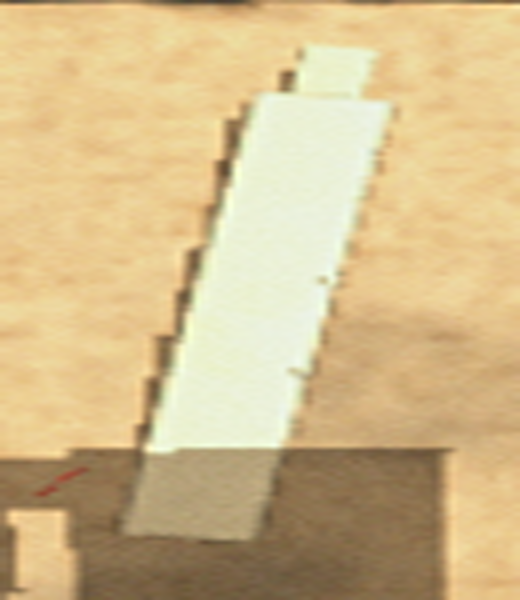

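Run:
```python
from h import *
from scipy.optimize import least_squares
m=dict(np.load("w2m.npz"))
P=np.array([[61,11,14],[61,-11,14],[-77,11,14],[-77,-11,14]])/1e3
px=np.array([[257,93],[393,101],[123,533],[259,540]])/[8,4]+[290,40]-.4
f=lambda v:(proj(m,J(v,P),True)-px).ravel()
r=least_squares(f,[.448,.2275,1.43],loss="soft_l1"); print("key",r.x,f(r.x).reshape(-1,2).round(1).tolist())
print(np.array([onz(m,p,.014,True)[:2] for p in px]).round(4))
v=r.x; zy=v[2]-np.pi/2; print(zy)
plan([v[0],v[1],.10],zy,5,.1)
```

```text
key [0.45117267 0.22478488 1.43088305] [[-0.5, -1.4], [0.8, -0.7], [-0.5, 0.7], [0.3, 1.5]]
[[0.4494 0.2849]
 [0.4696 0.2828]
 [0.4302 0.1509]
 [0.451  0.1489]]
-0.13991327711269808
[-0.0162, 0.0279, 0.0003, -0.1, 1.7, 0.02, 0.1, -0.0162, 0.0279, -0.0001, 0.0, 1.69, 0.0, 0.1, -0.0162, 0.0279, -0.0006, 0.0, 1.7, 0.0, 0.1, -0.0162, 0.0279, -0.0011, 0.0, 1.69, 0.0, 0.1, -0.0161, 0.028, -0.0015, 0.0, 1.7, 0.0, 0.1]
end [0.4512 0.2247 0.1   ] -0.14
```

Call:
carry_out(
  motion=[-0.0165, 0.028, 0, -0.1, 1.7, 0, 0.1, -0.0165, 0.028, 0, 0, 1.7, 0, 0.1, -0.0165, 0.028, -0.0005, 0, 1.7, 0, 0.1, -0.0165, 0.028, -0.001, 0, 1.7, 0, 0.1, -0.016, 0.028, -0.0015, 0, 1.7, 0, 0.1],
)

```text
t: 3.85
tool_pos: [0.4579, 0.2252, 0.1018]
orientation: [-1.121, 1.312, -1.324]
force: [0.1, -0.3, -0.9]
opening: 0.051
```

Run:
```python
from h import *
s,p,M,y=state(); print(s["t"],p,y,s["opening"])
im=imaging.read_camera("wrist"); cv2.imwrite("pics/w3.png",im)
plan([.4508,.2255,.0225],-.14,4,.1)
```

```text
3.85 [0.45788357 0.2251805  0.10184455] -0.15212225672926494 0.051033653185373916
[0.0003, 0.0185, -0.0011, -0.38, -0.2, -0.11, 0.1, 0.0002, 0.0185, -0.001, 0.0, -0.19, 0.0, 0.1, 0.0002, 0.0185, -0.001, 0.0, -0.2, 0.0, 0.1, 0.0003, 0.0185, -0.001, 0.0, -0.19, 0.0, 0.1]
end [0.4508 0.2255 0.0225] -0.1401
```

View pics/w3.png

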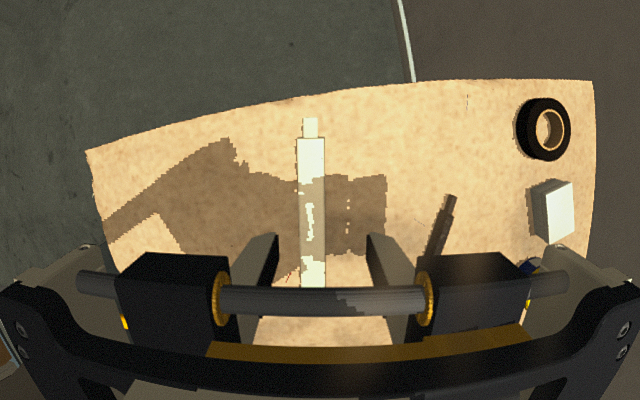

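Call:
carry_out(
  motion=[0, 0.0185, -0.002, -0.4, 0, 0, 0.1, 0, 0.0185, -0.002, 0, 0, 0, 0.1, 0, 0.018, -0.002, 0, 0, 0, 0.1, 0, 0, -0.001, 0, 0, 0, 0.1, 0, 0, 0, 0, 0, 0, 0.1],
)

```text
t: 4.4
tool_pos: [0.4475, 0.2249, 0.0402]
orientation: [-1.137, 1.322, -1.318]
force: [0.1, 0.1, -0.1]
opening: 0.0513
```

Run:
```python
from h import *
s,p,M,y=state(); print(s["t"],p,y,s["opening"],M.round(3))
im=imaging.read_camera("wrist"); cv2.imwrite("pics/w4.png",im[60:340,160:500])
plan([.4508,.2255,.021],-.14,3,.1)
```

```text
4.4 [0.44746911 0.22491584 0.04016324] -0.15112913726606095 0.05125789581741868 [[-0.151 -0.004  0.989]
 [-0.989  0.    -0.151]
 [ 0.    -1.    -0.004]]
[-0.0004, 0.0064, 0.0011, 0.2, -0.21, 0.03, 0.1, -0.0004, 0.0064, 0.001, 0.0, -0.21, 0.0, 0.1, -0.0003, 0.0064, 0.0011, 0.0, -0.22, 0.0, 0.1]
end [0.4508 0.2255 0.021 ] -0.14
```

View pics/w4.png

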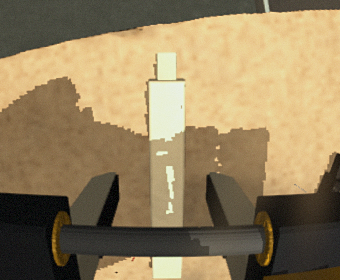

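Call:
carry_out(
  motion=[0, 0.0065, 0.001, 0.2, -0.2, 0, 0.1, 0, 0.0065, 0.001, 0, -0.2, 0, 0.1, 0, 0.006, 0.001, 0, -0.2, 0, 0.1, 0, 0, 0, 0, 0, 0, 0.1, 0, 0, 0, 0, 0, 0, 0.1],
)

```text
t: 4.95
tool_pos: [0.4537, 0.2248, 0.0233]
orientation: [-1.134, 1.308, -1.313]
force: [0.5, -0.9, -0.5]
opening: 0.051
```

Call:
carry_out(
  motion=[0, 0.0025, -0.002, 0, 0, 0, 0.1, 0, 0, 0, 0, 0, 0, 0.1, 0, 0, 0, 0, 0, 0, -1, 0, 0, 0, 0, 0, 0, -1, 0, 0, 0, 0, 0, 0, -1],
  squeeze=40,
)

```text
t: 5.45
tool_pos: [0.4516, 0.2254, 0.0209]
orientation: [-1.134, 1.308, -1.313]
force: [0.6, 0.4, 0.1]
opening: 0.0318
```

Call:
carry_out(
  motion=[0, 0, 0, 0, 0, 0, -1, 0, 0, 0, 0, 0, 0, -1, 0, 0, 0, 0, 0, 0, -1, 0, 0, 0, 0, 0, 0, -1, 0, 0, 0, 0, 0, 0, -1],
)

```text
t: 5.95
tool_pos: [0.4516, 0.2254, 0.021]
orientation: [-1.134, 1.308, -1.313]
force: [0.6, 1.1, -0.2]
opening: 0.0216
```

Run:
```python
from h import *
s,p,M,y=state(); print(s["t"],p,y,s["opening"],s["force"],M.round(3))
im=imaging.read_camera("wrist"); cv2.imwrite("pics/w5.png",im[60:340,160:500])
```

```text
5.95 [0.4516452  0.22538441 0.02098642] -0.1397107913909982 0.021575433137837143 [ 0.603343    1.07905238 -0.24131124] [[-0.139  0.006  0.99 ]
 [-0.99   0.002 -0.139]
 [-0.002 -1.     0.006]]
```

View pics/w5.png

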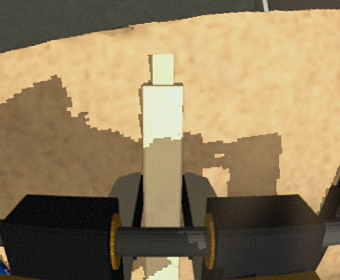

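Gripped at a 21.6 mm opening. Now I lift it.

Call:
carry_out(
  motion=[0, -0.02, 0, 0, 0, 0, -1, 0, -0.025, 0, 0, 0, 0, -1, 0, -0.03, 0, 0, 0, 0, -1, 0, -0.03, 0, 0, 0, 0, -1, 0, 0, 0, 0, 0, 0, -1],
)

```text
t: 6.5
tool_pos: [0.4493, 0.2245, 0.1278]
orientation: [-1.138, 1.31, -1.312]
force: [0.6, 0.2, 0.1]
opening: 0.0216
```

Run:
```python
from h import *
s,p,M,y=state(); print(s["t"],p,y,s["opening"],s["force"])
plan([.478,-.041,.125],.341,15,-1)
```

```text
6.5 [0.44926464 0.22449297 0.12779391] -0.13974778933327994 0.0216111190004132 [0.63998755 0.16151099 0.13151496]
[0.0173, 0.0002, 0.0044, -0.1, -1.84, -0.01, -1.0, 0.0174, 0.0002, 0.0038, 0.0, -1.84, 0.0, -1.0, 0.0175, 0.0002, 0.0032, 0.0, -1.84, 0.0, -1.0, 0.0176, 0.0002, 0.0027, 0.0, -1.84, 0.0, -1.0, 0.0177, 0.0002, 0.0021, 0.0, -1.83, 0.0, -1.0]
[0.0177, 0.0002, 0.0016, 0.0, -1.84, 0.0, -1.0, 0.0178, 0.0002, 0.001, 0.0, -1.83, 0.0, -1.0, 0.0178, 0.0002, 0.0004, 0.0, -1.84, 0.0, -1.0, 0.0178, 0.0002, -0.0002, 0.0, -1.83, 0.0, -1.0, 0.0178, 0.0002, -0.0007, 0.0, -1.84, 0.0, -1.0]
[0.0177, 0.0002, -0.0013, 0.0, -1.83, 0.0, -1.0, 0.0177, 0.0001, -0.0019, 0.0, -1.84, 0.0, -1.0, 0.0176, 0.0002, -0.0024, 0.0, -1.83, 0.0, -1.0, 0.0176, 0.0001, -0.003, 0.0, -1.84, 0.0, -1.0, 0.0174, 0.0002, -0.0036, 0.0, -1.83, 0.0, -1.0]
end [ 0.478 -0.041  0.125] 0.3409
```

Call:
carry_out(
  motion=[0.0175, 0, 0.0045, -0.1, -1.85, 0, -1, 0.0175, 0, 0.004, 0, -1.85, 0, -1, 0.0175, 0, 0.003, 0, -1.85, 0, -1, 0.0175, 0, 0.0025, 0, -1.85, 0, -1, 0.0175, 0, 0.002, 0, -1.85, 0, -1],
)

```text
t: 7.0
tool_pos: [0.458, 0.135, 0.1254]
orientation: [-1.224, 1.187, -1.185]
force: [-0.4, 0.0, -1.2]
opening: 0.0219
```

Call:
carry_out(
  motion=[0.018, 0, 0.0015, 0, -1.85, 0, -1, 0.018, 0, 0.001, 0, -1.85, 0, -1, 0.018, 0, 0.0005, 0, -1.85, 0, -1, 0.018, 0, 0, 0, -1.85, 0, -1, 0.018, 0, -0.0005, 0, -1.85, 0, -1],
)

```text
t: 7.5
tool_pos: [0.4667, 0.0417, 0.1199]
orientation: [-1.301, 1.066, -1.057]
force: [-0.1, -0.2, -0.7]
opening: 0.0219
```

Call:
carry_out(
  motion=[0.0175, 0, -0.0015, 0, -1.85, 0, -1, 0.0175, 0, -0.002, 0, -1.85, 0, -1, 0.0175, 0, -0.0025, 0, -1.85, 0, -1, 0.0175, 0, -0.003, 0, -1.85, 0, -1, 0, 0, 0, 0, 0, 0, -1],
)

```text
t: 8.0
tool_pos: [0.4728, -0.0328, 0.1144]
orientation: [-1.356, 0.97, -0.952]
force: [0.1, 0.1, -0.1]
opening: 0.0215
```

Run:
```python
from h import *
s,p,M,y=state(); print(s["t"],p,y,s["opening"],s["force"],M.round(3))
for c in ["wrist","side","scene"]:
    m=imaging.camera_model(c); im=imaging.read_camera(c); cv2.imwrite(f"pics/{c}6.png",im); np.savez(f"{c}6.npz",im=im,**m)
im=np.load("side6.npz")["im"]; cv2.imwrite("pics/side6z.png",cv2.resize(im[140:260,290:420],None,fx=5,fy=5,interpolation=cv2.INTER_CUBIC))
```

```text
8.0 [ 0.47276238 -0.03282679  0.11443463] 0.33307117836937594 0.02150630765584052 [ 0.13433621  0.0568733  -0.05949473] [[ 0.327 -0.013  0.945]
 [-0.945  0.001  0.327]
 [-0.005 -1.    -0.012]]
```

View pics/wrist6.png

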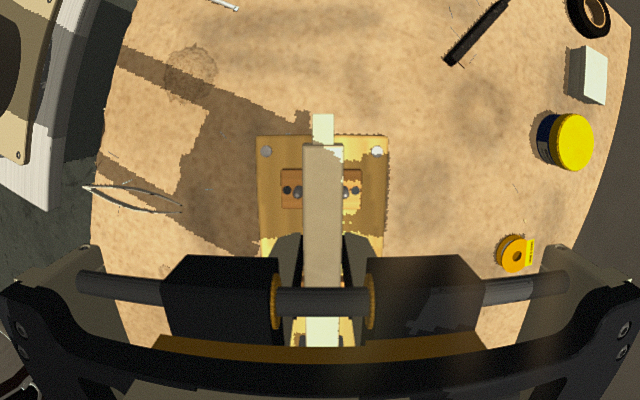

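View pics/side6z.png

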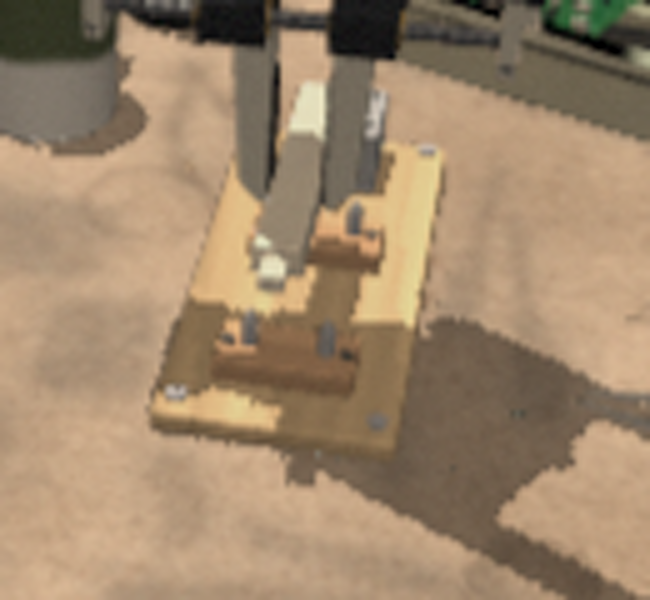

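The wrist view shows the held key over the jig, its shoulder at (304–342,145), the jig's -x end at (258–388,137) and saddle 1 at (281–362, 170–208). I'll zoom in to get the key's offset from the jig.

Run:
```python
import numpy as np,cv2
im=np.load("wrist6.npz")["im"]; cv2.imwrite("pics/w6z.png",cv2.resize(im[105:255,245:400],None,fx=5,fy=4,interpolation=cv2.INTER_CUBIC))
```

```text
(no output)
```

View pics/w6z.png

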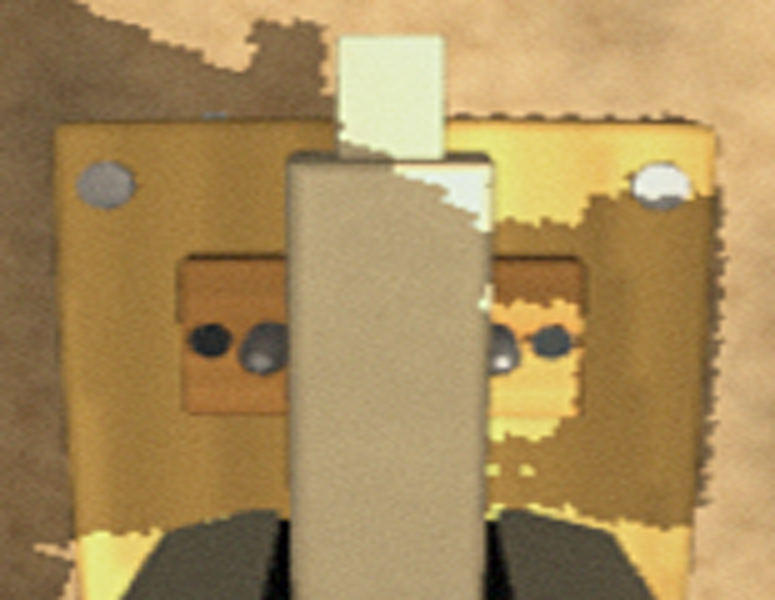

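```bash
cat > fit.py <<'E'
from h import *
from scipy.optimize import least_squares
def fitjig(m,P,px,v0,dz=True):
    g=lambda v:(proj(m,J(v[:3],P)+[0,0,v[3] if dz else 0],True)-px).ravel()
    r=least_squares(g,[*v0,0],loss="soft_l1"); return r.x,g(r.x).reshape(-1,2).round(1).tolist()
E
python3 - <<'E'
from fit import *
m=dict(np.load("wrist6.npz")); s,p,M,y=state()
c2=lambda a:np.array(a)/[5,4]+[245,105]-[.4,.38]
P=np.array([[-125,-55,12],[-125,55,12],[-66,-32,24],[-66,32,24],[-98,-32,12],[-98,32,12]])/1e3
px=c2([[56,122],[714,123],[182,414],[582,415],[180,256],[585,256]])
for dz in (True,False): print("jig",fitjig(m,P,px,[.495,-.089,-1.23],dz))
# key: top plane z ~ p z -.021+.014
zt=p[2]-.021+.014
kx=c2([[287,160],[492,158],[338,37],[444,37]]); Pk=np.array([[61,11,0],[61,-11,0],[77,6,-.0],[77,-6,-.0]])/1e3
a=[onz(m,q,zt,True) for q in kx]; print(np.round(a,4))
for q in (0,2):
  pass
e=c2([[292,590],[484,590]]); b=[onz(m,q,zt,True) for q in e]; mid=(b[0]+b[1])/2; sh=(a[0]+a[1])/2
print("key yaw",np.arctan2(*(sh-mid)[1::-1])-np.pi,"shoulder mid",sh, "widths",np.linalg.norm(a[0]-a[1]),np.linalg.norm(b[0]-b[1]))
print("TCP to shoulder in tool",M.T@(sh-p),"zyaw",y)
for jv in ([.4945,-.0885,-1.23],):
    pass
E
```

```text
jig (array([ 0.49268644, -0.09432687, -1.23804136, -0.00219652]), [[-1.2, 0.3], [0.9, 0.3], [0.7, 0.4], [-0.6, 0.5], [2.0, -1.3], [-1.6, -1.0]])
jig (array([ 0.49258979, -0.09403442, -1.23790984,  0.        ]), [[-1.8, 0.1], [1.4, 0.1], [0.3, 0.8], [-0.3, 0.9], [1.6, -1.2], [-1.4, -1.0]])
[[0.4443 0.0205 0.1077]
 [0.4635 0.0275 0.1077]
 [0.4441 0.0367 0.1077]
 [0.454  0.0401 0.1077]]
key yaw -1.2390136234988847 shoulder mid [0.45391625 0.0239682  0.10767384] widths 0.020449848836126897 0.02097522170015382
TCP to shoulder in tool [-0.05784439  0.00732798  0.00032665] zyaw 0.3330269834991205
```

Run:
```python
from fit import *
m=dict(np.load("wrist6.npz")); s,p,M,y=state()
c2=lambda a:np.array(a)/[5,4]+[245,105]-[.4,.38]
P=np.array([[-125,-55,12],[-125,55,12],[-66,-32,24],[-66,32,24],[-98,-32,24],[-98,32,24]])/1e3
px=c2([[56,122],[714,123],[182,414],[582,415],[180,256],[585,256]])
for dz in (True,False): print("jig",fitjig(m,P,px,[.495,-.089,-1.23],dz))
v,_=fitjig(m,P,px,[.495,-.089,-1.23]); 
# also key fit with unknown centre along tool, scale through dz
kx=c2([[287,160],[492,158],[338,37],[444,37]]);
Pk=np.array([[61,11,p[2]*1e3-7],[61,-11,p[2]*1e3-7]])/1e3
k,res=fitjig(m,Pk,kx[:2],[.474,-.034,1.903]); print("key",k,res)
def tojig(q): d=np.array(q[:2])-v[:2]; c,sn=np.cos(v[2]),np.sin(v[2]); return np.array([c*d[0]+sn*d[1],-sn*d[0]+c*d[1]])
print("TCP in jig",tojig(p),"key in jig",tojig(k))
c,sn=np.cos(v[2]),np.sin(v[2]); t=[v[0]+c*-.05,v[1]+sn*-.05]; print("target",t)
plan([*t,.075],v[2]+np.pi/2,5,-1)
```

```text
jig (array([ 0.49260783, -0.09400027, -1.23783845, -0.00340175]), [[-0.9, -0.1], [0.6, -0.2], [0.9, -0.4], [-0.7, -0.3], [0.2, 0.4], [-0.1, 0.6]])
jig (array([ 0.49245878, -0.09344425, -1.23748371,  0.        ]), [[-1.8, -0.6], [1.5, -0.7], [0.3, 0.1], [-0.2, 0.2], [-0.4, 0.3], [0.4, 0.5]])
key [ 0.47487469 -0.03426552  1.91839545 -0.01172265] [[0.0, 0.0], [-0.0, -0.0]]
TCP in jig [-0.06625015  0.00174955] key in jig [-0.06225     0.00276447]
target [np.float64(0.476265834279277), np.float64(-0.046746285331505745)]
[0.0033, 0.0079, -0.0003, 0.67, 0.0, -0.33, -1.0, 0.0032, 0.0079, -0.0003, 0.0, 0.0, 0.0, -1.0, 0.0033, 0.008, -0.0004, 0.0, 0.0, 0.0, -1.0, 0.0032, 0.0079, -0.0003, 0.0, 0.0, 0.0, -1.0, 0.0033, 0.008, -0.0004, 0.0, 0.0, 0.0, -1.0]
end [ 0.4762 -0.0468  0.075 ] 0.333
```

Call:
carry_out(
  motion=[0.003, 0.008, -0.0005, 0.7, 0, -0.3, -1, 0.003, 0.008, -0.0005, 0, 0, 0, -1, 0.003, 0.008, 0, 0, 0, 0, -1, 0.003, 0.008, -0.0005, 0, 0, 0, -1, 0.003, 0, 0, 0, 0, 0, -1],
)

```text
t: 8.65
tool_pos: [0.4752, -0.0437, 0.0787]
orientation: [-1.348, 0.959, -0.958]
force: [0.4, -0.2, -0.4]
opening: 0.0215
```

Run:
```python
from fit import *
s,p,M,y=state(); print(s["t"],p,y,s["opening"],s["force"],M.round(4))
for c in ["wrist","side"]:
    m=imaging.camera_model(c); im=imaging.read_camera(c); np.savez(f"{c}7.npz",im=im,**m)
    if c=="wrist": cv2.imwrite("pics/w7z.png",cv2.resize(im[105:255,245:400],None,fx=5,fy=4,interpolation=cv2.INTER_CUBIC))
    else: cv2.imwrite("pics/side7z.png",cv2.resize(im[140:260,290:420],None,fx=5,fy=5,interpolation=cv2.INTER_CUBIC))
```

```text
8.65 [ 0.47523009 -0.04372587  0.07866285] 0.3353102590525328 0.021457239490585475 [ 0.38754731 -0.18399395 -0.38579308] [[ 3.291e-01  2.000e-04  9.443e-01]
 [-9.443e-01  1.400e-03  3.291e-01]
 [-1.300e-03 -1.000e+00  6.000e-04]]
```

View pics/w7z.png

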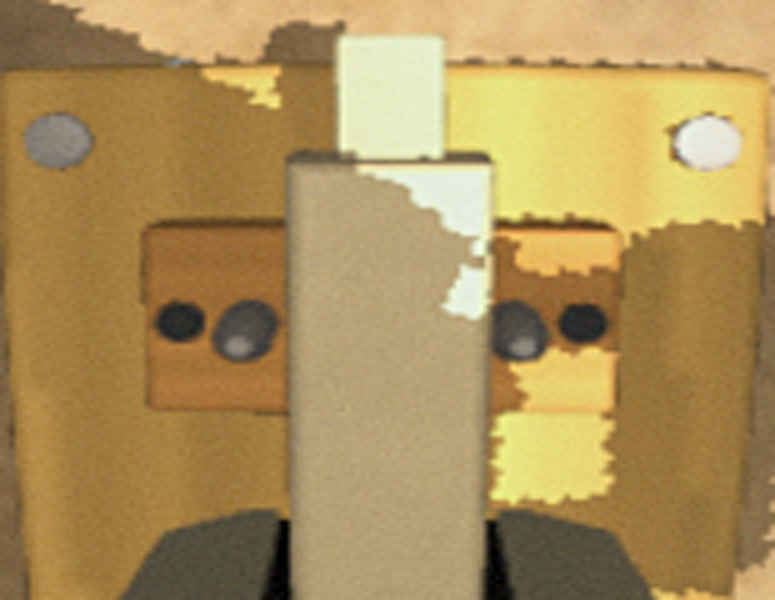

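View pics/side7z.png

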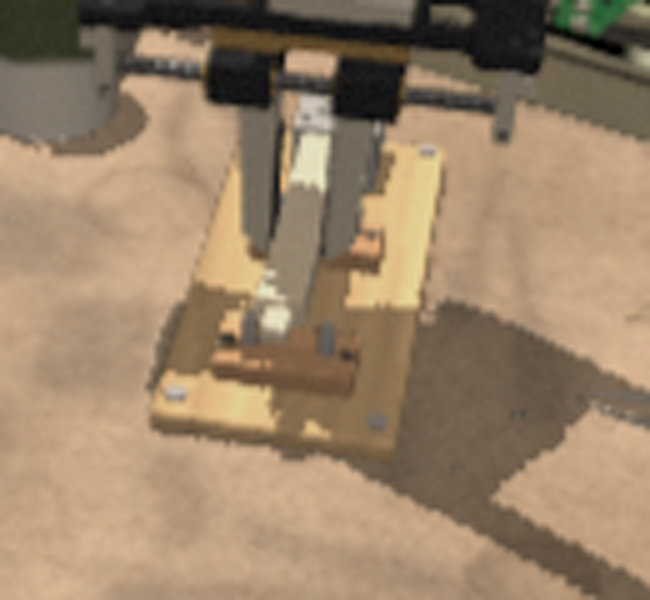

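Run:
```python
from fit import *
m=dict(np.load("wrist7.npz")); s,p,M,y=state()
c2=lambda a:np.array(a)/[5,4]+[245,105]-[.4,.38]
P=np.array([[-125,-55,12],[-125,55,12],[-66,-32,24],[-66,32,24],[-98,-32,24],[-98,32,24]])/1e3
px=c2([[3,68],[768,68],[149,410],[616,411],[143,225],[621,225]])
v,res=fitjig(m,P,px,[.495,-.089,-1.23]); print("jig",v,res)
def tojig(q): d=np.array(q[:2])-v[:2]; c,sn=np.cos(v[2]),np.sin(v[2]); return np.array([c*d[0]+sn*d[1],-sn*d[0]+c*d[1]])
print("TCP in jig",tojig(p))
kx=c2([[287,158],[492,158]])
Pk=np.array([[61,11,p[2]*1e3-7],[61,-11,p[2]*1e3-7]])/1e3
k,res=fitjig(m,Pk,kx,[.476,-.044,1.903]); print("key",k,"in jig",tojig(k))
pins=c2([[244,330],[520,330]]); 
for z in (.034,): print("pins",[tojig(onz(m,q,z,True)) for q in pins])
```

```text
jig [ 0.49275945 -0.09397123 -1.23576931 -0.00279669] [[-1.7, 0.1], [0.7, 0.3], [0.6, -0.3], [-0.6, -0.5], [0.3, 0.1], [-0.0, 0.2]]
TCP in jig [-0.05254292  0.00067615]
key [ 0.47677434 -0.04530925  1.90730222 -0.01305913] in jig [-0.05121226  0.00090344]
pins [array([-0.08278471, -0.01762659]), array([-0.08282201,  0.01755157])]
```

The lateral offset is about +0.8 mm and the pins measure at ±17.6 mm, which matches the given ±17.5. I'll lower it partway.

Call:
carry_out(
  motion=[0.001, 0.007, -0.001, 0, 0, 0, -1, 0.001, 0.007, 0, 0, 0, 0, -1, 0, 0.006, 0, 0, 0, 0, -1, 0, 0, 0, 0, 0, 0, -1, 0, 0, 0, 0, 0, 0, -1],
)

```text
t: 9.25
tool_pos: [0.4766, -0.0467, 0.0589]
orientation: [-1.346, 0.957, -0.961]
force: [-0.5, 0.5, 0.7]
opening: 0.0214
```

Run:
```python
from fit import *
s,p,M,y=state(); print(s["t"],p,y,s["opening"],s["force"],M.round(4))
v=[.4927,-.0940,-1.2368]
def tojig(q): d=np.array(q[:2])-v[:2]; c,sn=np.cos(v[2]),np.sin(v[2]); return np.array([c*d[0]+sn*d[1],-sn*d[0]+c*d[1]])
print(tojig(p))
for c in ["wrist"]:
    m=imaging.camera_model(c); im=imaging.read_camera(c); np.savez(f"{c}8.npz",im=im,**m)
    cv2.imwrite("pics/w8z.png",cv2.resize(im[105:255,245:400],None,fx=5,fy=4,interpolation=cv2.INTER_CUBIC))
```

```text
9.25 [ 0.47658651 -0.04670851  0.05889516] 0.334319394262915 0.021410677165072015 [-0.46207608  0.51347931  0.67462263] [[ 3.281e-01  3.200e-03  9.446e-01]
 [-9.446e-01  8.000e-04  3.281e-01]
 [ 2.000e-04 -1.000e+00  3.300e-03]]
[-0.0499605  0.0002801]
```

View pics/w8z.png

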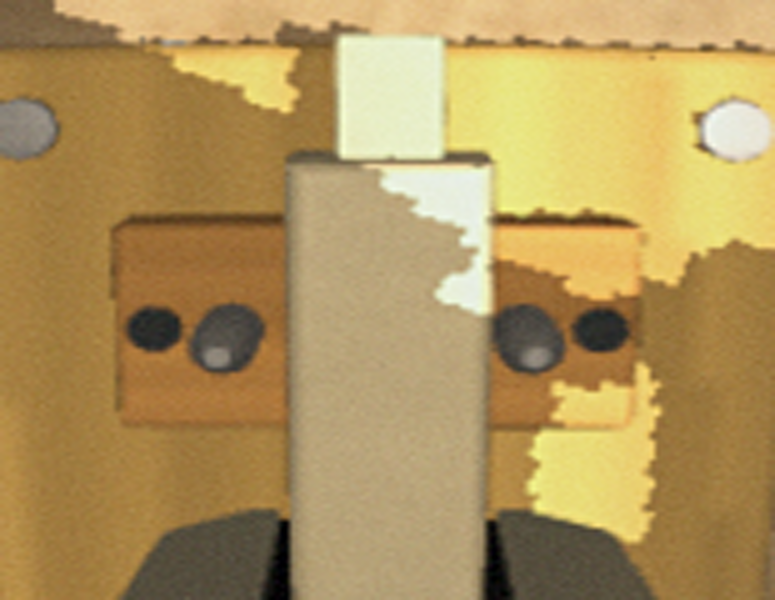

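Here the pins are at columns 227 and 530 of the crop, mid 378, and the key mid is 389. The key is therefore about 1.3 mm too far toward +z, so I'll correct that and check again.

Call:
carry_out(
  motion=[0, 0, -0.0013, -0.2, 0, 0, -1, 0, 0.002, 0, 0, 0, 0, -1, 0, 0, 0, 0, 0, 0, -1, 0, 0, 0, 0, 0, 0, -1, 0, 0, 0, 0, 0, 0, -1],
)

```text
t: 9.8
tool_pos: [0.4758, -0.0471, 0.0575]
orientation: [-1.349, 0.958, -0.96]
force: [-0.5, -0.0, -0.5]
opening: 0.0218
```

Run:
```python
from fit import *
s,p,M,y=state(); print(s["t"],p,y,s["opening"],s["force"],M.round(4)[2])
v=[.4927,-.0940,-1.2368]
def tojig(q): d=np.array(q[:2])-v[:2]; c,sn=np.cos(v[2]),np.sin(v[2]); return np.array([c*d[0]+sn*d[1],-sn*d[0]+c*d[1]])
print(tojig(p))
for c in ["wrist"]:
    m=imaging.camera_model(c); im=imaging.read_camera(c); np.savez(f"{c}9.npz",im=im,**m)
    cv2.imwrite("pics/w9z.png",cv2.resize(im[105:255,245:400],None,fx=5,fy=4,interpolation=cv2.INTER_CUBIC))
```

```text
9.8 [ 0.47578743 -0.0471187   0.05753613] 0.33458527064906224 0.0217677023941036 [-0.45441437 -0.04325225 -0.46566791] [ 9.e-04 -1.e+00  6.e-04]
[-0.04983493 -0.0006093 ]
```

View pics/w9z.png

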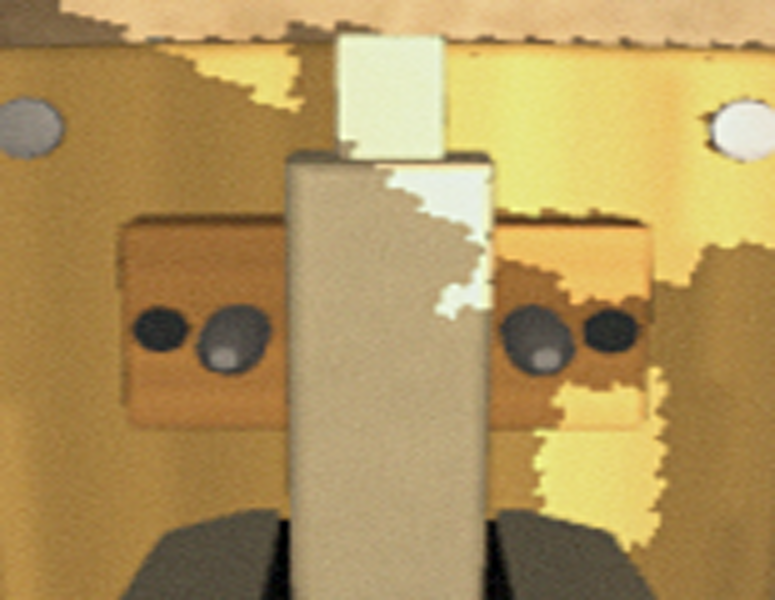

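The mids are now 386 for the pins and 389.5 for the key, so about 0.4 mm remains. I'll lower it.

Call:
carry_out(
  motion=[0, 0.003, -0.0004, 0, 0, 0, -1, 0, 0.003, 0, 0, 0, 0, -1, 0, 0.002, 0, 0, 0, 0, -1, 0, 0, 0, 0, 0, 0, -1, 0, 0, 0, 0, 0, 0, -1],
)

```text
t: 10.35
tool_pos: [0.4753, -0.0473, 0.0487]
orientation: [-1.349, 0.959, -0.96]
force: [1.6, 0.1, -0.7]
opening: 0.022
```

Run:
```python
from fit import *
s,p,M,y=state(); print(s["t"],p,y,s["opening"],s["force"],M.round(4)[2])
v=[.4927,-.0940,-1.2368]
def tojig(q): d=np.array(q[:2])-v[:2]; c,sn=np.cos(v[2]),np.sin(v[2]); return np.array([c*d[0]+sn*d[1],-sn*d[0]+c*d[1]])
print(tojig(p))
im=imaging.read_camera("wrist")
cv2.imwrite("pics/w10z.png",cv2.resize(im[105:255,245:400],None,fx=5,fy=4,interpolation=cv2.INTER_CUBIC))
```

```text
10.35 [ 0.47527745 -0.04726447  0.048657  ] 0.33459934683082854 0.02196311825390873 [ 1.56539149  0.12564928 -0.69041312] [ 8.e-04 -1.e+00  4.e-04]
[-0.0498644  -0.00113888]
```

View pics/w10z.png

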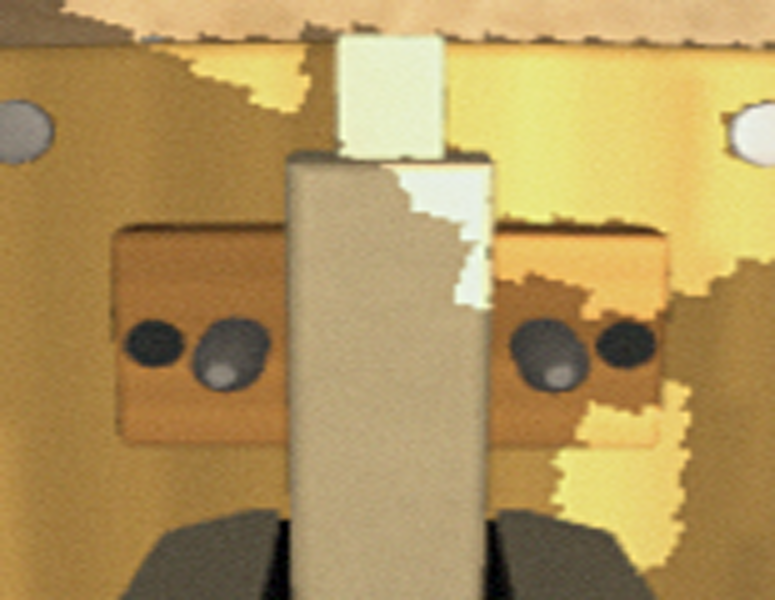

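The key is centred between the pins. The last few millimetres down come next.

Call:
carry_out(
  motion=[0, 0.0015, 0, 0, 0, 0, -1, 0, 0.0012, 0, 0, 0, 0, -1, 0, 0.0005, 0, 0, 0, 0, -1, 0, 0, 0, 0, 0, 0, -1, 0, 0, 0, 0, 0, 0, -1],
)

```text
t: 10.9
tool_pos: [0.4754, -0.0473, 0.0454]
orientation: [-1.349, 0.958, -0.96]
force: [0.8, 0.4, -0.8]
opening: 0.0216
```

Call:
carry_out(
  motion=[0, 0.0006, 0, 0, 0, 0, -1, 0, 0.0003, 0, 0, 0, 0, -1, 0, 0.0, 0, 0, 0, 0, -1, 0, 0, 0, 0, 0, 0, -1, 0, 0, 0, 0, 0, 0, -1],
)

```text
t: 11.4
tool_pos: [0.4757, -0.0473, 0.045]
orientation: [-1.349, 0.958, -0.96]
force: [-0.2, -0.3, -0.0]
opening: 0.0221
```

Run:
```python
from fit import *
s,p,M,y=state(); print(s["t"],p,y,s["opening"],s["force"],s["wrist_torque"],M.round(4)[2])
for c in ["wrist","side","scene"]:
    im=imaging.read_camera(c)
    a=im[105:255,245:400] if c=="wrist" else (im[140:260,290:420] if c=="side" else im[130:250,300:430])
    cv2.imwrite(f"pics/{c}11z.png",cv2.resize(a,None,fx=5,fy=4,interpolation=cv2.INTER_CUBIC))
```

```text
11.4 [ 0.47566006 -0.04732664  0.04503604] 0.3346842652994403 0.022131610533035816 [-0.24751778 -0.32973446 -0.01177658] [ 0.05396399  0.03687231 -0.00512381] [ 0.0012 -1.      0.001 ]
```

View pics/wrist11z.png

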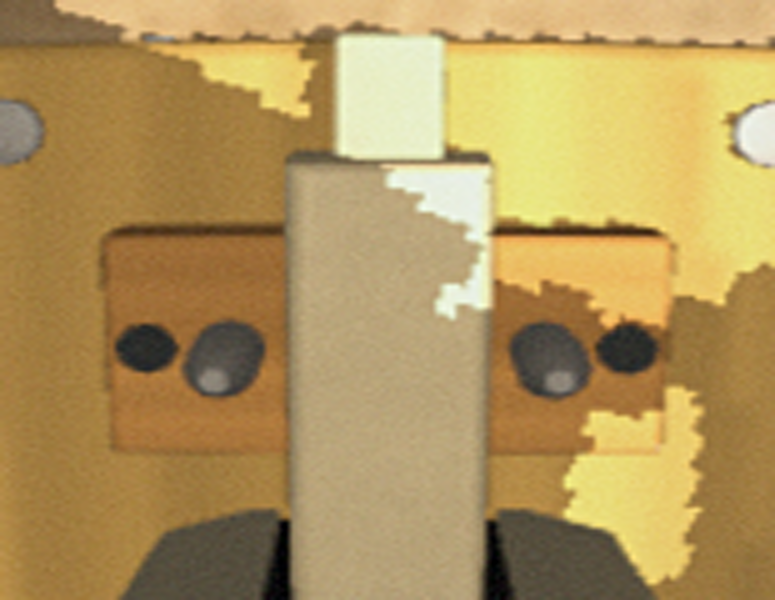

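View pics/side11z.png

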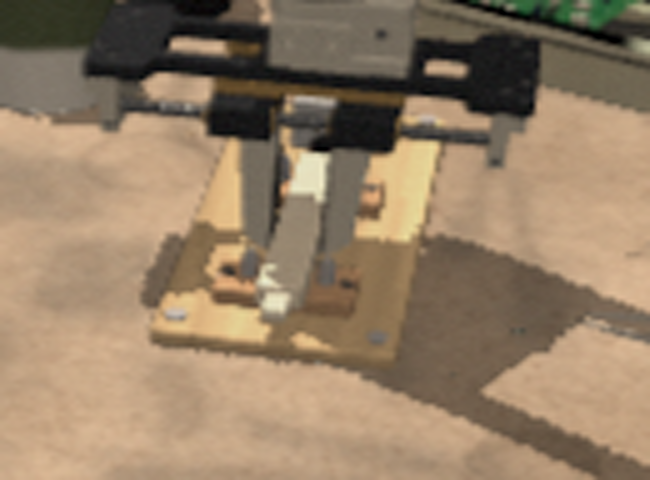

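Call:
carry_out(
  motion=[0, 0.0006, -0.0002, 0, 0, 0, -1, 0, 0, 0, 0, 0, 0, -1, 0, 0.0, 0, 0, 0, 0, -1, 0, 0, 0, 0, 0, 0, -1, 0, 0, 0, 0, 0, 0, -1],
)

```text
t: 12.05
tool_pos: [0.4758, -0.0474, 0.045]
orientation: [-1.349, 0.958, -0.961]
force: [-0.8, -0.3, 1.9]
opening: 0.0216
```

Contact: Fz is about 1.9 N and z no longer changes. Step 1's conditions hold, so I'll slide toward the stop in measured stages.

Call:
carry_out(
  motion=[0.0025, 0, 0, 0, 0, 0, -1, 0.0025, 0, 0, 0, 0, 0, -1, 0.0025, 0, 0, 0, 0, 0, -1, 0.0025, 0, 0, 0, 0, 0, -1, 0, 0, 0, 0, 0, 0, -1],
)

```text
t: 12.55
tool_pos: [0.4796, -0.0575, 0.045]
orientation: [-1.348, 0.957, -0.961]
force: [0.3, 0.3, 0.5]
opening: 0.0218
```

```bash
cat > chk.py <<'E'
from fit import *
s,p,M,y=state(); v=[.4927,-.0940,-1.2368]
def tojig(q): d=np.array(q[:2])-v[:2]; c,sn=np.cos(v[2]),np.sin(v[2]); return np.array([c*d[0]+sn*d[1],-sn*d[0]+c*d[1]])
print(s["t"],p.round(4),"jig",tojig(p).round(4),"yaw",round(y,4),s["opening"],"F tool",(M.T@s["force"]).round(2),s["wrist_torque"].round(2) if hasattr(s["wrist_torque"],"round") else "",M.round(4)[2])
E
python3 chk.py
```

```text
12.55 [ 0.4796 -0.0575  0.045 ] jig [-0.0388 -0.0004] yaw 0.3346 0.021793410362155007 F tool [-0.18 -0.53  0.35] [ 0.04 -0.17 -0.01] [ 0.001 -1.     0.002]
```

Call:
carry_out(
  motion=[0.002, 0, 0, 0, 0, 0, -1, 0.002, 0, 0, 0, 0, 0, -1, 0.002, 0, 0, 0, 0, 0, -1, 0, 0, 0, 0, 0, 0, -1, 0, 0, 0, 0, 0, 0, -1],
)

```text
t: 13.05
tool_pos: [0.4815, -0.063, 0.045]
orientation: [-1.347, 0.959, -0.96]
force: [-0.1, 2.2, 2.1]
opening: 0.0215
```

```bash
python3 chk.py
```

```text
13.05 [ 0.4815 -0.063   0.045 ] jig [-0.033  -0.0004] yaw 0.3344 0.02154569566597136 F tool [-2.08 -2.14  0.64] [ 0.51  0.04 -0.01] [-5.0e-04 -1.0e+00  1.8e-03]
```

Call:
carry_out(
  motion=[0.002, 0, 0, 0, 0, 0, -1, 0.002, 0, 0, 0, 0, 0, -1, 0.001, 0, 0, 0, 0, 0, -1, 0, 0, 0, 0, 0, 0, -1, 0, 0, 0, 0, 0, 0, -1],
)

```text
t: 13.55
tool_pos: [0.4822, -0.065, 0.045]
orientation: [-1.345, 0.962, -0.955]
force: [-0.8, 3.8, 2.0]
opening: 0.0215
```

```bash
python3 chk.py
```

```text
13.55 [ 0.4822 -0.065   0.045 ] jig [-0.0309 -0.0004] yaw 0.3351 0.021477045068424627 F tool [-3.82 -2.02  0.5 ] [ 0.48  0.1  -0.07] [-0.0059 -1.      0.0011]
```

Call:
carry_out(
  motion=[0.002, 0, 0, 0, 0, 0, -1, 0.002, 0, 0, 0, 0, 0, -1, 0.002, 0, 0, 0, 0, 0, -1, 0.002, 0, 0, 0, 0, 0, -1, 0.002, 0, 0, 0, 0, 0, -1],
)

```text
t: 14.05
tool_pos: [0.4833, -0.0682, 0.045]
orientation: [-1.339, 0.97, -0.944]
force: [-5.3, 12.3, 8.2]
opening: 0.0217
```

```bash
python3 chk.py
```

```text
14.05 [ 0.4833 -0.0682  0.045 ] jig [-0.0275 -0.0004] yaw 0.3357 0.021698930166445283 F tool [-13.54  -7.92  -0.91] [ 2.02  0.64 -0.03] [-1.860e-02 -9.998e-01 -5.000e-04]
```

Call:
carry_out(
  motion=[0.0005, 0, 0, 0, 0, -0.5, -1, 0.0005, 0, 0, 0, 0, -0.3, -1, 0.0005, 0, 0, 0, 0, -0.2, -1, 0.0005, 0, 0, 0, 0, 0, -1, 0.0005, 0, 0, 0, 0, 0, -1],
)

```text
t: 14.55
tool_pos: [0.4833, -0.0679, 0.045]
orientation: [-1.347, 0.962, -0.954]
force: [-2.9, 5.1, 3.7]
opening: 0.0217
```

```bash
python3 chk.py
python3 - <<'E'
from h import *
for c in ["wrist","side","scene"]:
    im=imaging.read_camera(c); cv2.imwrite(f"pics/{c}12.png",im)
    a=im[105:255,245:400] if c=="wrist" else (im[140:260,290:420] if c=="side" else im[130:250,300:430])
    cv2.imwrite(f"pics/{c}12z.png",cv2.resize(a,None,fx=5,fy=4,interpolation=cv2.INTER_CUBIC))
E
python3 chk.py
```

```text
14.55 [ 0.4833 -0.0679  0.045 ] jig [-0.0277 -0.0004] yaw 0.3362 0.02169132879731858 F tool [-5.8  -3.71 -1.02] [ 0.92  0.17 -0.11] [-0.0054 -1.     -0.0012]
14.7 [ 0.4832 -0.0679  0.045 ] jig [-0.0277 -0.0004] yaw 0.3361 0.021769874908164642 F tool [-6.75 -4.77  0.18] [ 0.96  0.22 -0.08] [-0.0055 -1.     -0.0012]
```

View pics/wrist12.png

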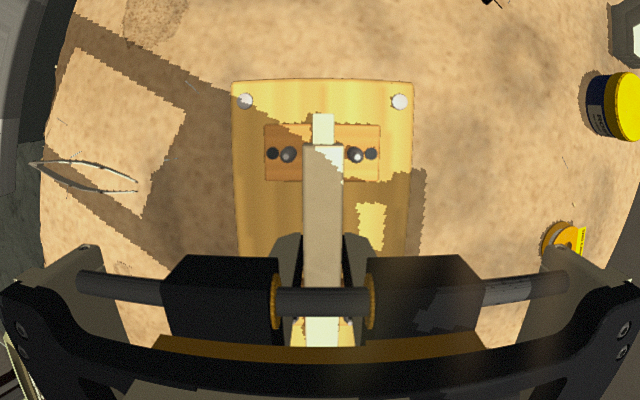

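View pics/side12z.png

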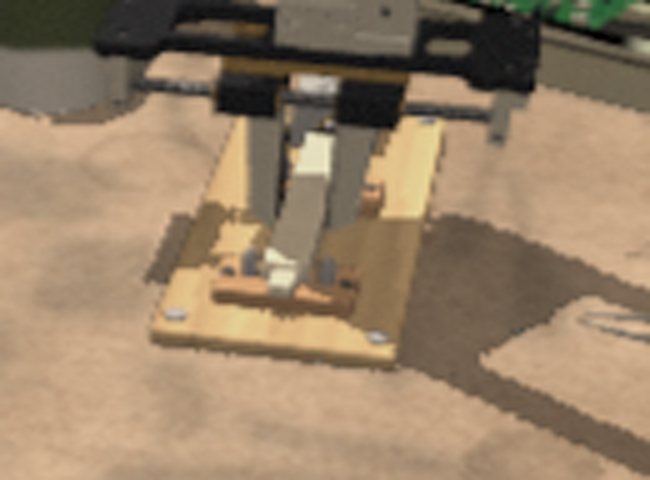

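Settled at roughly 6–7 mm and 6.5 N, with no slip in the grip. I'll push about 3 mm more while compensating the pitch.

Call:
carry_out(
  motion=[0.0018, -0.0002, 0, 0, 0, -0.3, -1, 0.0018, 0, 0, 0, 0, -0.3, -1, 0.0018, 0, 0, 0, 0, -0.3, -1, 0.0018, 0, 0, 0, 0, -0.3, -1, 0.0018, 0, 0, 0, 0, -0.3, -1],
)

```text
t: 15.2
tool_pos: [0.4833, -0.0683, 0.045]
orientation: [-1.355, 0.957, -0.961]
force: [-5.1, 12.4, 8.3]
opening: 0.022
```

```bash
python3 chk.py
```

```text
15.2 [ 0.4833 -0.0683  0.045 ] jig [-0.0274 -0.0004] yaw 0.3362 0.022032257393845605 F tool [-13.37  -8.37  -0.73] [ 2.3   0.69 -0.04] [ 0.0048 -1.     -0.0032]
```

Call:
carry_out(
  motion=[0.0018, -0.0006, 0, 0, 0, 0, -1, 0.0018, -0.0006, 0, 0, 0, 0, -1, 0.0018, -0.0006, 0, 0, 0, 0, -1, 0.0018, -0.0006, 0, 0, 0, 0, -1, 0.0018, -0.0006, 0, 0, 0, 0, -1],
)

```text
t: 15.7
tool_pos: [0.483, -0.0689, 0.0451]
orientation: [-1.349, 0.966, -0.947]
force: [-2.6, 10.1, 2.8]
opening: 0.0216
```

```bash
python3 chk.py
```

```text
15.7 [ 0.483  -0.0689  0.0451] jig [-0.0269 -0.001 ] yaw 0.3381 0.021573741055160325 F tool [-10.47  -2.74   0.88] [1.78 0.07 0.1 ] [-0.0102 -0.9999 -0.0055]
```

```bash
python3 - <<'E'
from h import *
for i in range(12):
    imaging.read_camera("side")
    if i%4==3:
        s,p,M,y=state(); print(s["t"],p.round(4),(M.T@s["force"]).round(2),M[2].round(4),np.abs(s["dq"]).max())
im=imaging.read_camera("wrist")
cv2.imwrite("pics/w13.png",cv2.resize(im[105:350,245:400],None,fx=4,fy=2.4,interpolation=cv2.INTER_CUBIC))
E
python3 chk.py
```

```text
15.9 [ 0.4829 -0.069   0.0451] [-10.64  -1.55   1.43] [-0.01   -0.9999 -0.0056] 0.0017856670646659177
16.1 [ 0.483  -0.069   0.0451] [-11.24  -1.15   1.7 ] [-0.0099 -0.9999 -0.0056] 0.002441040674554997
16.3 [ 0.483  -0.069   0.0451] [-10.26  -1.88   2.39] [-0.0099 -0.9999 -0.0056] 0.0018623051470025357
16.35 [ 0.483  -0.069   0.0451] jig [-0.0268 -0.001 ] yaw 0.3381 0.021530085791716606 F tool [-10.92  -2.3    1.65] [1.79 0.08 0.13] [-0.0099 -0.9999 -0.0056]
```

View pics/w13.png

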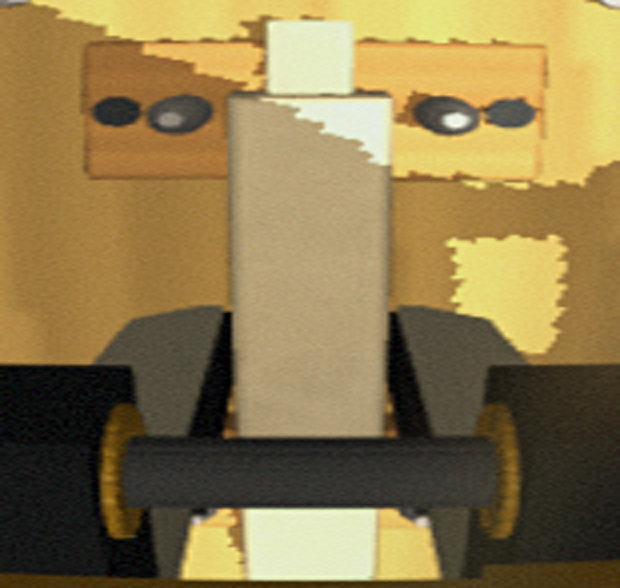

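Steady at 10.8 N, and the stop is about 8–9.5 mm in by both force and position. A last check on the bystanders, then I hand in.

```bash
python3 - <<'E'
from h import *
im=imaging.read_camera("side"); m=imaging.camera_model("side")
for t,z in [("black_key",.008),("paste_jar",.019)]:
    o=models.outline_of("side",t)[0]; print(t,round(o["confidence"],2),o["pixel"],onz(m,o["pixel"],z).round(3))
E
python3 chk.py; python3 -c "
from plant import robot; print(robot.close_job())"; python3 chk.py
```

```text
black_key 0.62 [263.3, 248.8] [0.558 0.173 0.008]
paste_jar 0.96 [240.2, 206.1] [0.682 0.097 0.019]
16.5 [ 0.483  -0.069   0.0451] jig [-0.0268 -0.001 ] yaw 0.3381 0.021915672251510025 F tool [-10.87  -2.21   1.8 ] [1.82 0.09 0.13] [-0.0099 -0.9999 -0.0056]
the job is handed in; nothing more can be done
None
the job is handed in; nothing more can be done
```

I gripped the white key across its width and laid it between the four pins with its blunt end clear of the stop. I then slid it against the stop and pushed in, and handed the job in at about 16.5 s with the grip still holding.

Last checks before handing in:
- **Push:** the force was steady at about 10.9 N along the jig over the last 0.8 s, with the tool still. Some of that may be friction on the saddles.
- **Stop depth:** I inferred it, because the pointer and scale were hidden by the gripper. Tool travel gives about 8 mm and force about 9–10 mm; these differ slightly, but both are within 6–14 mm.
- **Key:** about 0.5–1 mm off the jig's centre line. The tool was turned and tilted by 0.01 rad or less, and the last wrist picture showed no slip in the grip. There is a side force of about 1.8 N, so the key may be rubbing a pin lightly.
- **Other things:** the black key and jar show within about 6 mm of their first measured positions, which is within detector noise. I never went near either of them.

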